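# Bring the radio station on the air

### The arm

A 7-joint arm with a two-finger parallel gripper is mounted at the origin on the work surface. World frame = base frame: x ahead of the robot, y to its left, z up, the work surface at z = 0. Lengths are in m, angles in rad, forces in N, time in s.
With the tool pointing down it reaches from about 0.425 to 0.925 m from the base axis. Payload 6.8 kg.
Tool frame: the origin (TCP) lies midway between the tips of the shut fingers; the grasp point (between the pads) lies 19 mm behind it; z points along the fingers, y is the direction in which the jaws open and shut (so a half turn about z gives the same grasp; the last joint's range is limited). The gripper opens to 85 mm and grips with 20 to 120 N. Pads are 22 mm wide; open, the fingers measure 114 mm over their backs; the gripper's body (76 mm by 85 mm) begins 54 mm behind the grasp point. The pads swing forward as they close: fully open they stand 13 mm farther back than shut.
Start: joints at [1.003, 0.477, 0.022, 1.555, -0.011, 1.109, -0.083], TCP at [0.3, -0.605, 0.197] pointing down, gripper open.
Joint ranges: [-2.96, 2.96], [-0.34, 2.1], [-1.41, 1.46], [0.24, 2.44], [-1.37, 4.51], [0.17, 1.92], [-2.96, 2.96]. Speed limits (rad/s): [2.39, 2.39, 3.14, 3.14, 3.14, 3.14, 3.14].

### API

Orientations are given as a unit quaternion [w, x, y, z].
In Python, from station import bot, vision gives the robot as it stands.
- The arm moves only by the tool move_arm, never from a script. Its argument "increments" is text: rows parted by semicolons, each of 7 numbers parted by spaces: the opening, from 0 (shut) to 1 (fully open), then the shift along the world's x, y, z in mm, then the turn, a rotation vector about the world's x, y, z in rad. In form: grip x y z rx ry rz; .... A call has exactly 8 rows; each row shifts and turns the commanded pose from where the row before left it; what a row does not reach is not made up. A row lasts 1/8 s, in which the tool goes at most 62.5 mm and 10.7 degrees, less where a joint would pass 70% of its speed; a pose out of reach is approached as far as the arm can. A call with a gripper value outside its range is refused whole. The fingers move at their own pace and stop on an object; "newtons" is the grip in N (left out, the last holds). Time passes only in rows, so rows that do not move let the fingers close, or fill a call up. It gives the time, the measured TCP pose, the force and the opening at its end, in the units of the state.
- bot.get_obs(): the state, without advancing time (a new reading comes with each control period).
- vision.read_camera(name): name is "side" or "top"; returns (picture, depth): 384x512x3 uint8, red, green, blue; 384x512 float32, m along the optical axis (not along the pixel's ray), 0 where there is no reading.
- vision.calibration(name): a dict with "fx", "fy", "cx", "cy" (pixels), "k1" (the pictures are not rectified: a ray, as slopes to the right and down, at radius r is drawn at 1 + k1 r^2 times it, then the intrinsics apply), "R" (3x3) and "t" (3): a world point X has camera coordinates R X + t. Camera axes: x right, y down, z forward; pixel columns grow to the right and rows downward; lengths in m; the calibration is good to about 2 mm. A picture is of the moment at which its call begins. calibration takes no time and is no camera call.
- bot.hand_in(): hands the job in, once; it reports no verdict.
The state is a dict: "t": time; "q": joint angles; "joint_vel": joint speeds; "joint_torque": joint torques, N m; "eef_pos": TCP position; "tool_rot": TCP orientation; "contact_force": force on the tool from outside, world axes, zero at the start; "torque": the same for the moment, N m; "gripper_width": opening from 0.0 (shut) to 1.0 (fully open).
Only numpy, scipy, OpenCV 4.12 (cv2) and the standard library are available. Lean on these libraries where they do the work, as an engineer would, in place of code of your own. Each camera call takes 0.05 s, during which the arm holds its last target.

### The job

Switch the radio station on with light presses of the fingertips, in this order: first the green key on the power supply, then the yellow key on the antenna selector, then the orange key on the transceiver. Press each gently down close to its stop, so that it stays down, and do not press any other key. Lift nothing, do not shift or tip the three units, and leave the other things on the desk where they are.

Things in the scene. Friction and masses are not known exactly. Their poses are not given: they have to be found in the camera images.
- power_supply: Loose black case, 150 mm wide (y), 130 deep (x), top face 48 mm above the table, 1.8 kg; a finned aluminium heat sink 24 mm high covers the back part of its top (from 13 mm behind the centre, 110 mm wide). Row of two keys 30 mm to the -x side of the centre: green (y +40 mm), red (y -15 mm). Origin: centre of the underside; +y to the left when its keys are nearest you.
- antenna_selector: Loose grey box, 156 mm wide (y), 100 deep (x), top face 40 mm above the table, 0.95 kg, three metal coax sockets at its back. Row of three keys 18 mm to the -x side of the centre: white (y +50 mm), yellow (y 0), blue (y -50 mm). Origin: centre of the underside.
- transceiver: Loose dark case, 150 mm wide (y), 120 deep (x), top face 44 mm above the table, 1.1 kg, lime display on top at the back. 28 mm to the -x side of the centre: orange key (y +45 mm), grey key (y -5 mm) and a fixed grey knob 26 mm across, 12 mm high (y -54 mm). Origin: centre of the underside.
- green_key_top (a point): Green key: square cap 22 x 22 mm standing 18 mm above the power supply's flat top; this point is the centre of its upper face (z up, y along the row of keys).
- yellow_key_top (a point): Yellow key: square cap 22 x 22 mm standing 18 mm above the antenna selector's flat top; this point is the centre of its upper face (z up, y along the row of keys).
- orange_key_top (a point): Orange key: square cap 22 x 22 mm standing 18 mm above the transceiver's flat top; this point is the centre of its upper face (z up, y along the row of keys).
- green_key (a joint): Travel of the green key in m: 0 = up, grows as it is pushed down, 0.008 = at its stop. It yields at about 2 N, has no spring and stays where it is left. Its rubber mount gives under load, 0.7 mm per N up to 9 mm, and comes back: a finger that goes 11 mm below the cap's starting height brings the key to its stop with about 5 N. It must be pressed: more than 0.005 counts as down.
- yellow_key (a joint): Travel of the yellow key in m: 0 = up, grows as it is pushed down, 0.008 = at its stop. It yields at about 2 N, has no spring and stays where it is left. Its rubber mount gives under load, 0.7 mm per N up to 9 mm, and comes back: a finger that goes 11 mm below the cap's starting height brings the key to its stop with about 5 N. It must be pressed: more than 0.005 counts as down.
- orange_key (a joint): Travel of the orange key in m: 0 = up, grows as it is pushed down, 0.008 = at its stop. It yields at about 2 N, has no spring and stays where it is left. Its rubber mount gives under load, 0.7 mm per N up to 9 mm, and comes back: a finger that goes 11 mm below the cap's starting height brings the key to its stop with about 5 N. It must be pressed: more than 0.005 counts as down.
- red_key (a joint): Travel of the red key in m: 0 = up, grows as it is pushed down, 0.008 = at its stop. It yields at about 2 N, has no spring and stays where it is left. Its rubber mount gives under load, 0.7 mm per N up to 9 mm, and comes back: a finger that goes 11 mm below the cap's starting height brings the key to its stop with about 5 N. It must stay up.
- white_key (a joint): Travel of the white key in m: 0 = up, grows as it is pushed down, 0.008 = at its stop. It yields at about 2 N, has no spring and stays where it is left. Its rubber mount gives under load, 0.7 mm per N up to 9 mm, and comes back: a finger that goes 11 mm below the cap's starting height brings the key to its stop with about 5 N. It must stay up.
- blue_key (a joint): Travel of the blue key in m: 0 = up, grows as it is pushed down, 0.008 = at its stop. It yields at about 2 N, has no spring and stays where it is left. Its rubber mount gives under load, 0.7 mm per N up to 9 mm, and comes back: a finger that goes 11 mm below the cap's starting height brings the key to its stop with about 5 N. It must stay up.
- grey_key (a joint): Travel of the grey key in m: 0 = up, grows as it is pushed down, 0.008 = at its stop. It yields at about 2 N, has no spring and stays where it is left. Its rubber mount gives under load, 0.7 mm per N up to 9 mm, and comes back: a finger that goes 11 mm below the cap's starting height brings the key to its stop with about 5 N. It must stay up.
- microphone: Black hand microphone lying on the table, about 125 x 65 x 30 mm. Origin under its centre. Leave alone.
- portable_radio: Black handheld radio standing upright, 34 x 56 x 105 mm with a stub aerial to 175 mm. Origin under its centre. Leave alone.
- coax_adapter: Small steel and brass coax adapter standing upright, 20 mm across, 40 mm high. Origin under its centre. Leave alone.
- screwdriver: Red-handled screwdriver lying on the table, about 200 mm long. Leave alone.
- mug: Blue mug, 80 mm across, 90 mm high. Origin under its centre. Leave alone.
- spray_can: Red spray can, 50 mm across, 150 mm high. Origin under its centre. Leave alone.

How it is judged:
By the outcome, as a careful person would: the job done as asked, in the order asked, and still so for the second after the job is handed in, with the robot touching nothing.
It also fails if it takes over 58 s, if anything falls off the work surface, if the arm or the gripper's body presses on something with over 40 N, if the wrist force passes 120 N, or if a joint passes its speed limit or range.

## Working session

There is one attempt and no reset: what is moved stays moved. The work goes in short steps, Python scripts to look and compute and a tool call to move; the robot and the scene stay as the last step left them, time stands still between calls to the robot, and variables do not carry over. Pictures are saved under pics/ and viewed, and the job is handed in when it is done.

Besides the shell and the picture viewer there is one more tool, called after ">>>" in YAML: its name, and indented under it one key for each argument. move_arm: Moves the arm, as the interface text tells. Its arguments: {"type":"object","properties":{"increments":{"type":"string"},"newtons":{"type":"number"}},"required":["increments"]}

```bash
mkdir -p pics; ls
python3 - <<'E'
from station import bot, vision
import cv2,numpy as np
o=bot.get_obs();print(o)
for n in("side","top"):
    p,d=vision.read_camera(n);cv2.imwrite(f"pics/{n}0.png",p[:,:,::-1]);np.savez(f"{n}0.npz",p=p,d=d);c=vision.calibration(n);print(c, d.min(),d.max())
E
```

```text
pics
{'t': 0.0, 'q': array([ 1.00289132,  0.47780804,  0.02234076,  1.55644977, -0.01147323,
        1.10932265, -0.08310621]), 'joint_vel': array([ 0.00027869,  0.0002635 , -0.0012249 , -0.00016229,  0.00022044,
        0.00126776,  0.00058925]), 'joint_torque': array([ 2.31116601e-04, -5.96451795e+01,  1.60783231e+00, -2.81192654e+01,
        1.24570553e-02,  9.45960899e-03,  3.03198567e-05]), 'eef_pos': array([ 0.29922598, -0.60431248,  0.19562121]), 'tool_rot': array([-8.83229188e-04,  9.73685184e-01,  2.27895365e-01, -2.90508251e-04]), 'contact_force': array([-0.10250857, -0.92756171, -0.32961535]), 'torque': array([-0.05284985, -0.00550334, -0.02306774]), 'gripper_width': 0.9989864233572414}
{'fx': 413.0448476367084, 'fy': 413.0448476367084, 'cx': 266.6050905013478, 'cy': 200.24072408369503, 'k1': -0.04296727016642158, 'R': array([[-0.67966995, -0.73331504,  0.01725742],
       [-0.36000141,  0.31298257, -0.87888617],
       [ 0.63909917, -0.60356521, -0.4767193 ]]), 't': array([0.34094313, 0.30670101, 0.56100889])} 0.0 3.6694238
{'fx': 434.3895175503337, 'fy': 434.3895175503337, 'cx': 255.783114308815, 'cy': 186.51742247066102, 'k1': -0.1399531363607596, 'R': array([[ 0.01784175, -0.99959575, -0.02213619],
       [-0.99539345, -0.01567215, -0.09458469],
       [ 0.09419953,  0.02372177, -0.99527068]]), 't': array([-0.04511182,  0.57085152,  1.15366502])} 0.0 2.0980268
```

View pics/side0.png

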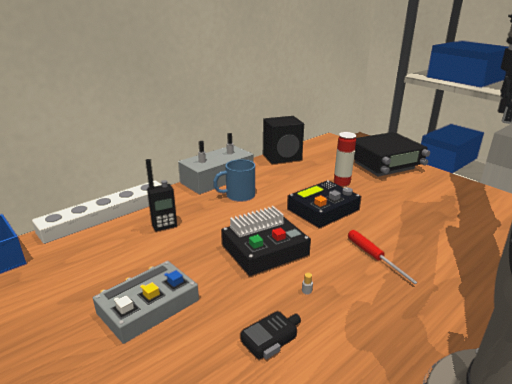

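View pics/top0.png

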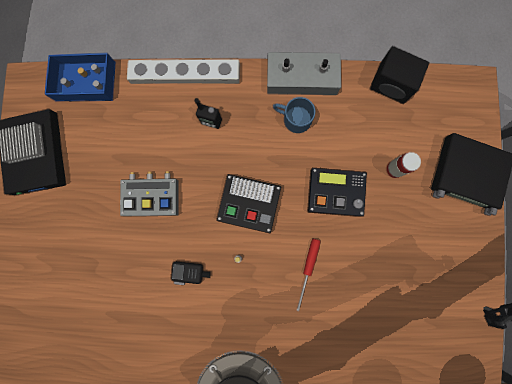

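The top view shows the green cap near (232,211), yellow near (147,203) and orange near (321,201). In the side view they are at (256,241), (150,291) and (320,201). The power supply is slightly turned.

```bash
cat > h.py <<'E'
import cv2,numpy as np
from station import bot,vision
HSV={'green':((50,110,50),(85,255,255)),'yellow':((22,150,90),(30,255,255)),'orange':((8,190,150),(18,255,255)),'red':((0,190,90),(4,255,255)),'blue':((105,150,60),(118,255,255)),'white':((0,0,170),(179,40,255))}
G={'top':{'green':(232,211),'yellow':(147,203),'orange':(321,201),'red':(252,216),'blue':(165,203),'white':(129,203)},
'side':{'green':(256,241),'yellow':(150,291),'orange':(320,201),'red':(279,234),'blue':(174,278),'white':(124,304)}}
Z={'green':.066,'red':.066,'yellow':.058,'blue':.058,'white':.058,'orange':.062}
def ray(n,uv):
    c=vision.calibration(n);K=np.array([[c['fx'],0,c['cx']],[0,c['fy'],c['cy']],[0,0,1]])
    x=cv2.undistortPoints(np.array([[uv]],float),K,np.array([c['k1'],0,0,0.]))[0,0]
    R=c['R'];return -R.T@c['t'],R.T@np.array([x[0],x[1],1]),c
def onplane(n,uv,z):
    o,d,c=ray(n,uv);return o+d*(z-o[2])/d[2]
def depthpt(n,uv,d):
    o,r,c=ray(n,uv);return o+r*d
def blob(n,p,k,rad=16):
    h=cv2.cvtColor(p,cv2.COLOR_RGB2HSV);m=cv2.inRange(h,*[np.array(a) for a in HSV[k]])
    g=G[n][k];w=np.zeros_like(m);cv2.circle(w,g,rad,255,-1);m&=w
    nn,l,s,ce=cv2.connectedComponentsWithStats(m)
    if nn<2:return None
    i=1+np.argmax(s[1:,4]);return ce[i],s[i],l==i
E
python3 - <<'E'
from h import *
for n in('top','side'):
    f=np.load(n+'0.npz');p,d=f['p'],f['d']
    for k in Z:
        g=G[n][k];b=blob(n,p,k)
        hs=cv2.cvtColor(p,cv2.COLOR_RGB2HSV)[g[1],g[0]]
        if b is None: print(n,k,None,hs);continue
        print(n,k,hs,b[0].round(1),b[1], onplane(n,b[0],Z[k]).round(4), depthpt(n,b[0],np.median(d[b[2]])).round(4))
    q=cv2.resize(p[180:240,110:380] if n=='top' else p[170:330,90:370],None,fx=2.85,fy=2.85,interpolation=cv2.INTER_CUBIC)
    cv2.imwrite(f'pics/{n}z.png',q[:,:,::-1])
E
```

```text
top green [ 66 118 149] [230.9 210.4] [226 206  11  10  75] [0.5039 0.0277 0.066 ] [0.504  0.0278 0.0638]
top red [  1 178 186] [250.5 211. ] [250 211   2   1   2] [ 0.5033 -0.0238  0.066 ] [ 0.5034 -0.0237  0.0635]
top yellow [ 28 143 193] [149.1 202.6] [149 200   2   7   8] [0.5208 0.2481 0.058 ] [0.521  0.249  0.0548]
top blue [109 159 160] [164.  202.6] [160 199   9   8  70] [0.5217 0.2076 0.058 ] [0.5218 0.208  0.056 ]
top white [110  11 205] [127.5 203.5] [124 200   8   8  64] [0.5173 0.3075 0.058 ] [0.5174 0.3082 0.056 ]
top orange [ 14 167 189] [320. 204.] [320 204   1   1   1] [ 0.5247 -0.2058  0.062 ] [ 0.5249 -0.2062  0.0585]
side green [ 66 172 153] [255.5 240.8] [249 234  14  14 152] [0.4968 0.0362 0.066 ] [0.5012 0.0323 0.062 ]
side red [  1 221 213] [278.4 233.7] [272 228  14  13 135] [ 0.4854 -0.0164  0.066 ] [ 0.4902 -0.0213  0.0616]
side yellow [ 26 227 244] [150.  290.6] [141 283  19  17 211] [0.5113 0.2636 0.058 ] [0.5158 0.2617 0.054 ]
side blue [108 195 187] [174.2 277.9] [165 271  18  15 175] [0.5133 0.2146 0.058 ] [0.5175 0.2124 0.0542]
side white [ 27  12 242] [122.4 300.8] [114 295  18  13 144] [0.5187 0.3106 0.058 ] [0.5192 0.3104 0.0576]
side orange [ 13 228 235] [320.1 200.2] [315 195  11  11  91] [ 0.5286 -0.1982  0.062 ] [ 0.5338 -0.2049  0.0575]
```

View pics/topz.png

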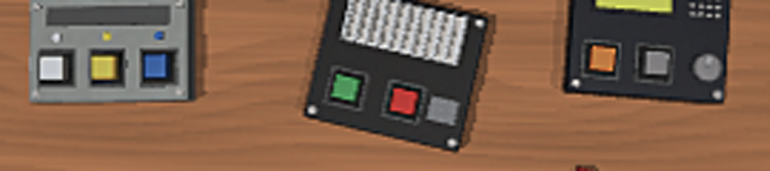

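View pics/sidez.png

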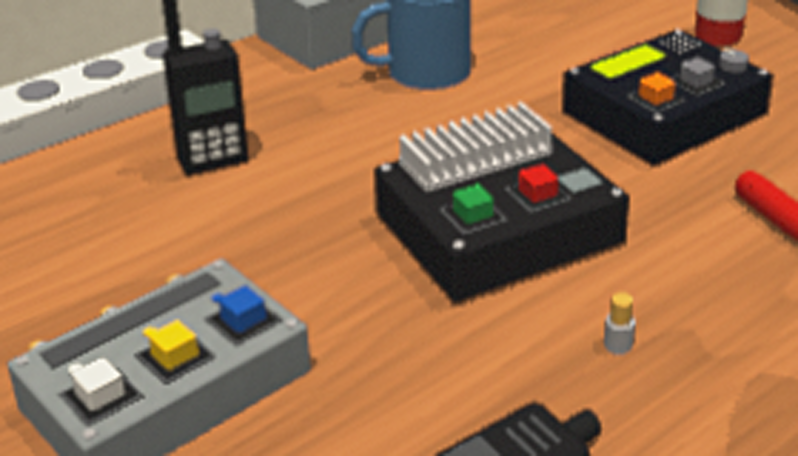

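The close-ups show all three caps clearly. My saturation limits were too tight for the top view, so I'll relax them and use the depth on the top faces.

Run:
```python
from h import *
HSV.update(yellow=((24,90,90),(32,255,255)),orange=((8,140,130),(19,255,255)),red=((0,140,90),(6,255,255)),green=((50,80,50),(85,255,255)),blue=((105,110,60),(118,255,255)))
f=np.load('top0.npz');p,d=f['p'],f['d'];P={}
for k in Z:
    b=blob('top',p,k,11);(cx,cy),wh,a=cv2.minAreaRect(np.argwhere(b[2])[:,::-1].astype(np.float32))
    P[k]=onplane('top',b[0],Z[k]);print(k,b[0].round(1),b[1][2:],(round(cx,1),round(cy,1)),P[k].round(4),'rect',onplane('top',(cx,cy),Z[k]).round(4),'dz',depthpt('top',b[0],np.median(d[b[2]])).round(4)[2])
print(np.linalg.norm(P['green']-P['red']),np.linalg.norm(P['white']-P['blue']),np.linalg.norm(P['white']-P['yellow']))
for a,b in(('green','red'),('white','blue')):
    v=P[a]-P[b];print(a,np.degrees(np.arctan2(-v[0],v[1])))
# side: top-face points by depth height
f=np.load('side0.npz');p,d=f['p'],f['d']
for k in Z:
    if k=='white':continue
    b=blob('side',p,k);pts=np.array([depthpt('side',(u,v),d[v,u]) for v,u in np.argwhere(b[2])])
    s=pts[pts[:,2]>np.percentile(pts[:,2],90)-.003];print('side',k,len(s),s.mean(0).round(4),((s.max(0)+s.min(0))/2).round(4),np.ptp(s,axis=0).round(3))
# triangulate centre of top faces is skipped; depth noise check of units' tops
# knob/grey key direction of transceiver
for g in((340,202),(358,204)): print(onplane('top',g,.06).round(4))
# tall things
for n,g in(('radio',(208,115)),('mug',(298,115)),('can',(410,161)),('radio_ant',(199,101))):
    print(n,depthpt('top',g,np.load('top0.npz')['d'][g[1],g[0]]).round(3))
```

```text
green [230.9 210.4] [11 10 75] (230.9, 210.5) [0.5039 0.0277 0.066 ] rect [0.5038 0.0276 0.066 ] dz 0.0638
red [251.2 215.1] [10  9 72] (251.2, 215.2) [ 0.4927 -0.0259  0.066 ] rect [ 0.4924 -0.0258  0.066 ] dz 0.0642
yellow [145. 203.] [ 7  7 49] (145.0, 203.0) [0.5196 0.2593 0.058 ] rect [0.5196 0.2593 0.058 ] dz 0.0562
blue [164.  202.6] [ 9  8 70] (164.0, 202.5) [0.5217 0.2076 0.058 ] rect [0.5219 0.2076 0.058 ] dz 0.056
white [127.5 203.5] [ 8  8 64] (127.5, 203.5) [0.5173 0.3075 0.058 ] rect [0.5173 0.3075 0.058 ] dz 0.056
orange [321.  200.1] [ 9  9 68] (321.0, 200.0) [ 0.5351 -0.2083  0.062 ] rect [ 0.5353 -0.2084  0.062 ] dz 0.0604
0.0547351711120838 0.10006183013356271 0.04825852854193491
green -11.838321457293622
white 2.4903119227622366
side green 73 [0.4959 0.0366 0.0716] [0.2501 0.2554 0.2972] [0.533 0.474 0.468]
side red 70 [ 0.4919 -0.023   0.0648] [ 0.493  -0.0236  0.0647] [0.024 0.023 0.004]
side yellow 89 [0.5125 0.2628 0.0637] [0.2573 0.3714 0.2938] [0.547 0.242 0.475]
side blue 86 [0.5138 0.2148 0.0638] [0.2576 0.3465 0.2937] [0.548 0.292 0.475]
side orange 47 [ 0.523  -0.1918  0.0708] [0.264  0.1371 0.295 ] [0.561 0.711 0.472]
[ 0.5309 -0.2589  0.06  ]
[ 0.5263 -0.3067  0.06  ]
radio [0.749 0.09  0.103]
mug [ 0.778 -0.15   0.005]
can [ 0.629 -0.418  0.151]
radio_ant [0.767 0.104 0.171]
```

Checks on the measured points:
- **Spacing:** green to red is 54.7 mm (should be 55) and white to blue is 100.1 mm (should be 100).
- **Yellow:** its mask is clipped, so I'll use the white/blue midpoint.
- **Heights:** the depth heights agree with the stated ones to 2 mm.

Targets are green (0.504, 0.028, 0.066), yellow (0.5195, 0.2576, 0.058) and orange (0.535, -0.208, 0.062).

>>> move_arm:
  increments: "0 16 50 0 0 0 -0.06; 0 16 50 0 0 0 -0.06; 0 16 50 0 0 0 -0.06; 0 16 50 0 0 0 -0.06; 0 16 50 0 0 0 -0.06; 0 16 50 0 0 0 -0.06; 0 16 50 0 0 0 -0.06; 0 16 50 0 0 0 -0.04"
  newtons: 20

```text
t: 1.1
eef_pos: [0.4277, -0.2032, 0.1965]
tool_rot: [0.0, 1.0, -0.001, -0.0]
contact_force: [1.0, 0.0, 0.1]
gripper_width: 0.0
```

>>> move_arm:
  increments: "0 13 39 0 0 0 0; 0 13 39 0 0 0 0; 0 13 39 0 0 0 0; 0 13 39 0 0 0 0; 0 13 39 -20 0 0 0; 0 11 36 -40 0 0 0; 0 0 0 -36 0 0 0; 0 0 0 0 0 0 0"

```text
t: 2.1
eef_pos: [0.5009, 0.026, 0.0982]
tool_rot: [0.0, 1.0, 0.0, -0.003]
contact_force: [-0.7, -0.0, 0.4]
gripper_width: -0.003
```

```bash
cat > look.py <<'E'
from h import *
import sys
t=sys.argv[1];o=bot.get_obs();print(o['t'],o['eef_pos'],o['contact_force'])
for n,s in(('side',(slice(150,340),slice(80,380))),('top',(slice(160,250),slice(100,390)))):
    p,d=vision.read_camera(n);np.savez(f'{n}{t}.npz',p=p,d=d);o=bot.get_obs();print(o['eef_pos'],o['contact_force'])
    cv2.imwrite(f'pics/{n}{t}.png',cv2.resize(p[s],None,fx=2.6,fy=2.6,interpolation=cv2.INTER_CUBIC)[:,:,::-1])
E
python3 look.py 1
```

```text
2.1 [0.50089153 0.02600081 0.098181  ] [-0.6509769  -0.02024506  0.4053832 ]
[0.50251178 0.02572211 0.09998927] [ 0.82395687 -0.11539693  0.14251923]
[0.50372963 0.02564993 0.10119301] [-0.29226273 -0.43162666 -0.11009453]
```

View pics/side1.png

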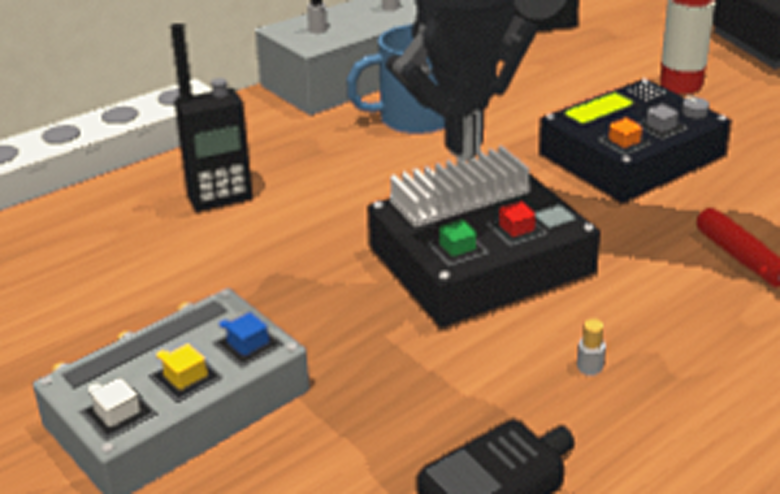

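View pics/top1.png

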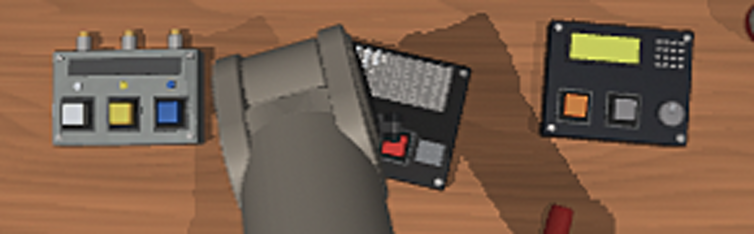

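The side view shows the shut fingertips at about (260,211) full-frame, apparently above or behind the heat sink. I'll check that against the projected TCP.

```bash
cat > proj.py <<'E'
from h import *
def proj(n,X):
    c=vision.calibration(n);K=np.array([[c['fx'],0,c['cx']],[0,c['fy'],c['cy']],[0,0,1]])
    return cv2.projectPoints(np.array([X],float),cv2.Rodrigues(c['R'])[0],c['t'],K,np.array([c['k1'],0,0,0.]))[0].ravel()
E
python3 - <<'E'
from proj import *
for X in([.5025,.026,.1],[.5039,.0277,.066],[.5039,.0277,.048]):print(X,proj('side',X))
f=np.load('side1.npz');d=f['d']
for v in range(180,236,3): print(v,d[v,255:268].round(3))
print(bot.get_obs()['t'])
E
```

```text
[0.5025, 0.026, 0.1] [257.56086078 223.46693005]
[0.5039, 0.0277, 0.066] [256.35973391 237.80670507]
[0.5039, 0.0277, 0.048] [256.31348325 245.16184252]
180 [0.758 0.75  0.748 0.75  0.749 0.752 0.755 0.755 0.769 0.766 0.765 0.764
 0.765]
183 [0.758 0.753 0.755 0.751 0.753 0.754 0.759 0.769 0.77  0.77  0.772 0.774
 0.774]
186 [0.762 0.759 0.759 0.761 0.766 0.763 0.765 0.774 0.774 0.774 0.776 0.778
 0.78 ]
189 [0.764 0.761 0.763 0.765 0.765 0.767 0.769 0.779 0.775 0.775 0.777 0.779
 0.782]
192 [0.771 0.766 0.767 0.768 0.768 0.771 0.771 0.782 0.784 0.777 0.781 1.158
 1.156]
195 [0.772 0.774 0.775 0.77  0.775 0.775 0.779 0.78  0.782 0.782 0.791 1.138
 1.141]
198 [0.777 0.775 0.778 0.778 0.779 0.78  0.777 0.782 0.784 0.785 0.795 1.127
 1.13 ]
201 [0.778 0.781 0.781 0.785 0.782 0.779 0.785 0.787 0.787 0.791 0.8   1.112
 1.112]
204 [0.784 0.782 0.786 0.787 0.786 0.786 0.787 0.788 0.79  0.793 0.801 1.093
 1.096]
207 [0.787 0.786 0.786 0.787 0.785 0.788 0.791 0.793 0.797 0.796 1.084 1.086
 1.082]
210 [0.801 0.797 0.795 0.793 0.789 0.791 0.789 0.794 1.066 0.928 0.925 0.922
 1.071]
213 [1.054 0.919 0.915 0.91  0.911 0.93  0.923 0.921 0.914 0.912 0.93  0.926
 0.918]
216 [0.904 0.903 0.898 0.916 0.91  0.907 0.901 0.902 0.918 0.912 0.906 0.902
 0.901]
219 [0.887 0.    0.898 0.893 0.888 0.888 0.906 0.903 0.9   0.893 0.89  0.888
 0.902]
222 [0.887 0.881 0.879 0.877 0.894 0.89  0.886 0.884 0.9   0.896 0.893 0.89
 0.907]
225 [0.888 0.887 0.882 0.884 0.895 0.891 0.888 0.888 0.903 0.9   0.892 0.894
 0.902]
228 [0.892 0.889 0.887 0.886 0.889 0.89  0.893 0.894 0.893 0.895 0.899 0.9
 0.9  ]
231 [0.884 0.886 0.891 0.893 0.891 0.893 0.89  0.893 0.892 0.89  0.896 0.893
 0.893]
234 [0.881 0.881 0.885 0.885 0.88  0.881 0.881 0.882 0.881 0.883 0.881 0.882
 0.882]
2.2
```

Run:
```python
from h import *
d=np.load('side1.npz')['d']
for u,v in((256,209),(258,210),(260,210),(262,210),(264,207),(255,207),(257,190),(263,195),(255,170),(262,160)): print(u,v,depthpt('side',(u,v),d[v,u]).round(4))
print(bot.get_obs()['eef_pos'],bot.get_obs()['q'],bot.get_obs()['tool_rot'])
p=np.load('side1.npz')['p'][150:240,220:300];cv2.imwrite('pics/tip1.png',cv2.resize(p,None,fx=6,fy=6,interpolation=cv2.INTER_CUBIC)[:,:,::-1])
```

```text
256 209 [0.4957 0.0365 0.1399]
258 210 [0.4951 0.0318 0.1362]
260 210 [0.4911 0.0302 0.1373]
262 210 [0.4903 0.0258 0.136 ]
264 207 [0.4909 0.0201 0.1402]
255 207 [0.4968 0.038  0.1443]
257 190 [0.4917 0.0378 0.1826]
263 195 [0.4914 0.0227 0.167 ]
255 170 [0.4928 0.042  0.224 ]
262 160 [0.4914 0.0264 0.2397]
[0.50372963 0.02564993 0.10119301] [ 0.06108968  0.33606042 -0.28126829  2.03260095  0.12952749  0.7895584
 -1.86842275] [ 1.00893619e-04  9.99999881e-01 -4.75177048e-04 -4.78366838e-05]
```

View pics/tip1.png

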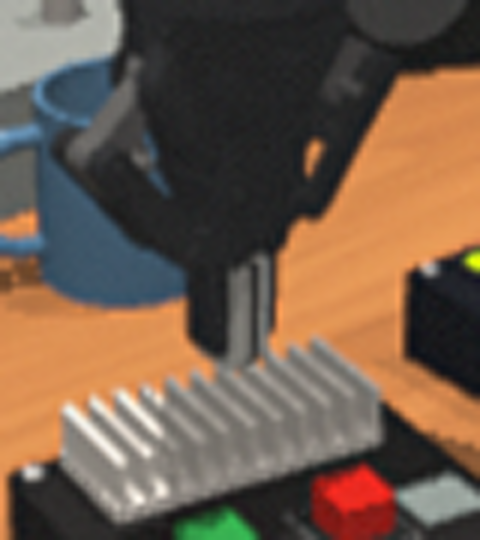

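The depth puts the fingertip at z≈0.137, while the state says 0.10. The lateral position agrees. I'll look again now that the arm is still.

```bash
python3 look.py 2
python3 - <<'E'
from h import *
d=np.load('side2.npz')['d']
for u in(258,261):
  for v in range(204,232,2): print(u,v,depthpt('side',(u,v),d[v,u]).round(4))
E
```

```text
2.2 [0.50372963 0.02564993 0.10119301] [-0.29226273 -0.43162666 -0.11009453]
[0.50442867 0.02561081 0.10190253] [0.28279077 0.81012447 0.38941804]
[0.50470576 0.02556335 0.10218709] [0.57878784 0.47955721 0.04351794]
258 204 [0.4959 0.0312 0.1488]
258 206 [0.4954 0.0316 0.1448]
258 208 [0.4942 0.0326 0.1413]
258 210 [ 6.710e-01 -1.267e-01  3.000e-04]
258 212 [ 0.5715 -0.0371  0.072 ]
258 214 [ 0.5685 -0.0344  0.0693]
258 216 [ 0.5697 -0.0355  0.0632]
258 218 [ 0.5533 -0.0208  0.0712]
258 220 [ 0.5522 -0.0199  0.067 ]
258 222 [ 0.5415 -0.0103  0.0708]
258 224 [ 0.5419 -0.0107  0.0654]
258 226 [ 0.5425 -0.0113  0.0598]
258 228 [ 0.5412 -0.0102  0.0559]
258 230 [ 0.5415 -0.0105  0.0505]
261 204 [0.4944 0.0249 0.1471]
261 206 [0.4931 0.0259 0.1436]
261 208 [0.4939 0.0251 0.1386]
261 210 [ 0.5748 -0.0491  0.0712]
261 212 [ 0.572  -0.0466  0.0682]
261 214 [ 0.5691 -0.044   0.0653]
261 216 [ 0.556  -0.032   0.0707]
261 218 [ 0.5575 -0.0335  0.0643]
261 220 [ 0.543  -0.0203  0.0711]
261 222 [ 0.5393 -0.0169  0.0691]
261 224 [ 0.5388 -0.0165  0.0645]
261 226 [ 0.5394 -0.0172  0.0589]
261 228 [ 0.5397 -0.0175  0.0535]
261 230 [ 0.5378 -0.0159  0.05  ]
```

View pics/side2.png

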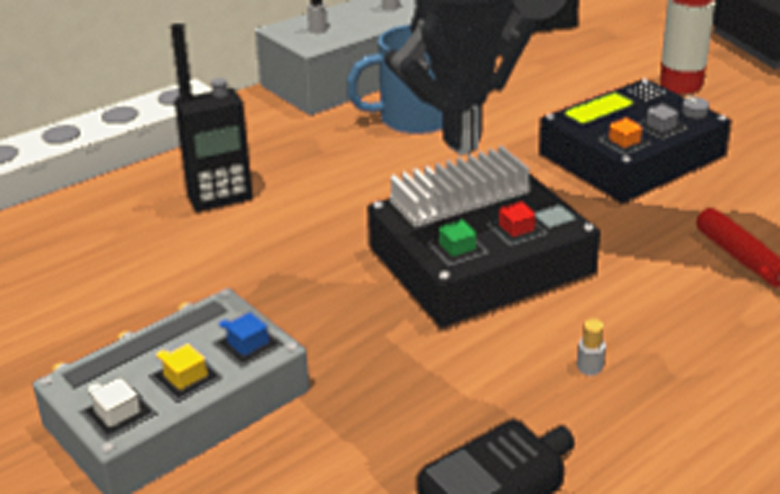

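The caps and the heat sink top (0.0715 against 0.072) read correctly, so I trust the camera. The real tips are about 36 mm above the reported TCP. I'll ignore the reported z for height, and descend in stages using the camera and the force.

>>> move_arm:
  increments: "0 0 2 -10 0 0 0; 0 0 0 -10 0 0 0; 0 0 0 -10 0 0 0; 0 0 0 -10 0 0 0; 0 0 0 -10 0 0 0; 0 0 0 -8 0 0 0; 0 0 0 0 0 0 0; 0 0 0 0 0 0 0"

```text
t: 3.3
eef_pos: [0.5038, 0.0282, 0.0428]
tool_rot: [-0.0, 1.0, -0.0, 0.0]
contact_force: [0.6, -0.2, 0.4]
gripper_width: -0.001
```

```bash
python3 look.py 3
python3 - <<'E'
from h import *
d=np.load('side3.npz')['d']
for u in(254,257,260):
  for v in range(222,242,2): print(u,v,depthpt('side',(u,v),d[v,u]).round(4))
E
```

```text
3.3 [0.50380276 0.02818119 0.04279013] [ 0.58857849 -0.21788783  0.37809579]
[0.5038618  0.02816542 0.04289428] [0.66205488 0.87929457 0.23644034]
[0.50390929 0.0281485  0.0429706 ] [-1.03629605 -0.55715227 -0.4766399 ]
254 222 [0.4978 0.0395 0.111 ]
254 224 [0.4978 0.0395 0.1065]
254 226 [0.499  0.0385 0.1009]
254 228 [0.4981 0.0392 0.097 ]
254 230 [0.4977 0.0396 0.0927]
254 232 [0.4975 0.0398 0.0882]
254 234 [0.5028 0.0351 0.0789]
254 236 [0.513  0.026  0.0651]
254 238 [0.5071 0.0312 0.0655]
254 240 [0.5022 0.0355 0.065 ]
257 222 [0.494  0.0351 0.111 ]
257 224 [0.495  0.0342 0.1056]
257 226 [0.4945 0.0346 0.1014]
257 228 [0.4938 0.0352 0.0974]
257 230 [0.4952 0.0339 0.0915]
257 232 [0.4937 0.0352 0.0881]
257 234 [0.4941 0.0348 0.083 ]
257 236 [0.5088 0.0216 0.0653]
257 238 [0.5046 0.0253 0.0641]
257 240 [0.4977 0.0315 0.0655]
260 222 [0.4934 0.0278 0.1083]
260 224 [0.4949 0.0264 0.1025]
260 226 [0.4931 0.028  0.0993]
260 228 [0.4935 0.0275 0.0943]
260 230 [0.493  0.0279 0.09  ]
260 232 [0.4924 0.0284 0.0858]
260 234 [0.4953 0.0257 0.0785]
260 236 [ 0.5242 -0.0008  0.0479]
260 238 [0.5003 0.021  0.0644]
260 240 [0.4937 0.027  0.0655]
```

View pics/side3.png

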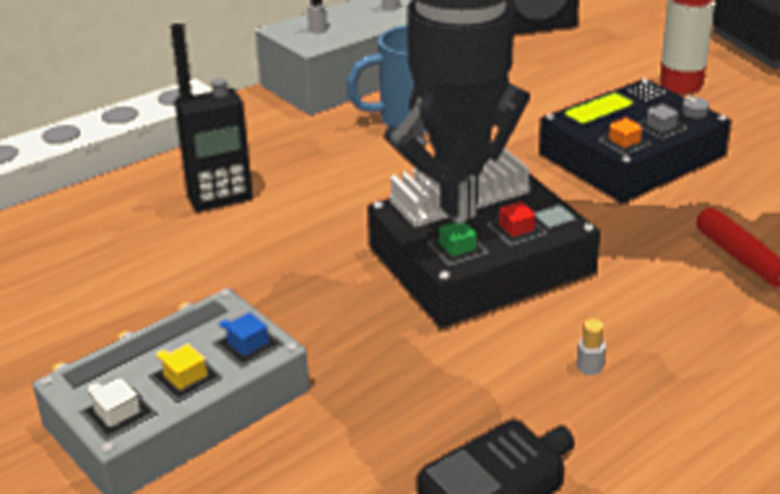

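The tips are directly over the green cap at (459,220) in the crop, about 13 mm above it at z≈0.079. There is no contact force and the 36 mm offset holds. Next are small force-guided steps.

>>> move_arm:
  increments: "0 0 0 -3 0 0 0; 0 0 0 -3 0 0 0; 0 0 0 -3 0 0 0; 0 0 0 -3 0 0 0; 0 0 0 -3 0 0 0; 0 0 0 0 0 0 0; 0 0 0 0 0 0 0; 0 0 0 0 0 0 0"

```text
t: 4.4
eef_pos: [0.5035, 0.0281, 0.0277]
tool_rot: [0.0, 1.0, -0.0, 0.0]
contact_force: [-0.8, 0.6, 1.7]
gripper_width: 0.002
```

>>> move_arm:
  increments: "0 0 0 -1 0 0 0; 0 0 0 -1 0 0 0; 0 0 0 -1 0 0 0; 0 0 0 0 0 0 0; 0 0 0 0 0 0 0; 0 0 0 0 0 0 0; 0 0 0 0 0 0 0; 0 0 0 0 0 0 0"

```text
t: 5.4
eef_pos: [0.5035, 0.0281, 0.0246]
tool_rot: [0.0, 1.0, -0.0, -0.0]
contact_force: [-1.5, 0.2, 1.8]
gripper_width: -0.001
```

```bash
python3 look.py 4;python3 - <<'E'
from h import *
d=np.load('side4.npz')['d'];p=np.load('side4.npz')['p']
for u in(254,257,260):
  for v in range(232,246,2): print(u,v,depthpt('side',(u,v),d[v,u]).round(4),p[v,u])
cv2.imwrite('pics/tip4.png',cv2.resize(p[190:270,215:310],None,fx=6,fy=6,interpolation=cv2.INTER_CUBIC)[:,:,::-1])
E
```

```text
5.4 [0.50353027 0.02811229 0.02458339] [-1.53533767  0.22989692  1.76474201]
[0.50353694 0.0280881  0.02461569] [-0.39711566 -0.80120078  1.89938381]
[0.50353262 0.02809421 0.02459728] [-0.3899979  -0.50282549  1.72067949]
254 232 [0.4971 0.0401 0.0885] [37 39 39]
254 234 [0.4959 0.0412 0.0849] [37 38 39]
254 236 [0.498  0.0392 0.0783] [36 33 35]
254 238 [0.4978 0.0395 0.0738] [37 37 37]
254 240 [0.4959 0.0411 0.0707] [36 38 37]
254 242 [0.5035 0.0344 0.059 ] [61 97 65]
254 244 [0.4984 0.0389 0.0588] [ 47 154  72]
257 232 [0.4953 0.0338 0.0867] [111 109 105]
257 234 [0.4957 0.0334 0.0816] [126 125 119]
257 236 [0.4944 0.0345 0.0781] [121 120 113]
257 238 [0.4941 0.0347 0.0735] [122 120 114]
257 240 [0.4933 0.0354 0.0695] [124 121 116]
257 242 [0.4943 0.0345 0.0637] [125 132 119]
257 244 [0.4952 0.0337 0.0581] [ 50 156  73]
260 232 [0.4934 0.0275 0.085 ] [48 48 47]
260 234 [0.4938 0.027  0.0798] [53 51 49]
260 236 [0.4935 0.0273 0.0753] [59 58 56]
260 238 [0.4935 0.0272 0.0705] [68 64 62]
260 240 [0.4938 0.0269 0.0654] [70 67 65]
260 242 [0.4972 0.0237 0.0574] [ 44 154  66]
260 244 [0.4941 0.0265 0.0554] [ 35 107  52]
```

View pics/tip4.png

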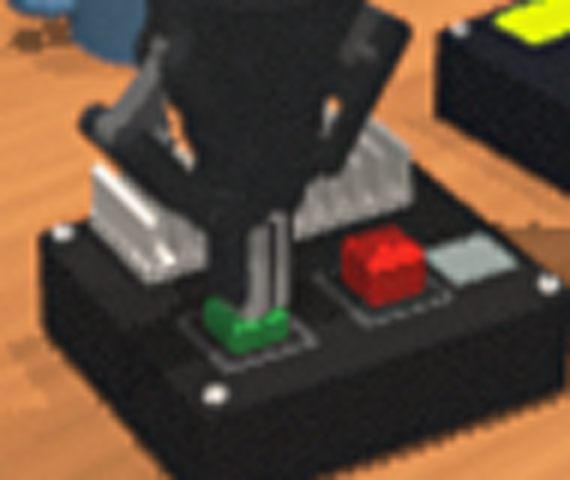

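The finger is on the green cap, which has sunk about 6 mm at a steady force near 2 N and is visibly lower than red. I'll push a bit further and watch for the force to rise at the stop.

>>> move_arm:
  increments: "0 0 0 -1 0 0 0; 0 0 0 -1 0 0 0; 0 0 0 -1 0 0 0; 0 0 0 0 0 0 0; 0 0 0 0 0 0 0; 0 0 0 0 0 0 0; 0 0 0 0 0 0 0; 0 0 0 0 0 0 0"

```text
t: 6.5
eef_pos: [0.5035, 0.0281, 0.0216]
tool_rot: [0.0, 1.0, -0.0, -0.0]
contact_force: [-0.6, 1.0, 2.6]
gripper_width: -0.001
```

>>> move_arm:
  increments: "0 0 0 -1 0 0 0; 0 0 0 -1 0 0 0; 0 0 0 0 0 0 0; 0 0 0 0 0 0 0; 0 0 0 0 0 0 0; 0 0 0 0 0 0 0; 0 0 0 0 0 0 0; 0 0 0 0 0 0 0"

```text
t: 7.5
eef_pos: [0.5036, 0.0281, 0.0197]
tool_rot: [0.0, 1.0, -0.0, 0.0]
contact_force: [-2.0, -0.3, 4.5]
gripper_width: -0.002
```

The force rose to 4.5 N, so green is at its stop. I'll lift straight up and go over to yellow.

>>> move_arm:
  increments: "0 0 0 5 0 0 0; 0 0 0 15 0 0 0; 0 0 0 20 0 0 0; 0 0 0 20 0 0 0; 0 4 57 0 0 0 0; 0 4 57 0 0 0 0; 0 4 57 0 0 0 0; 0 4 58 0 0 0 0"

```text
t: 8.5
eef_pos: [0.52, 0.2589, 0.0807]
tool_rot: [-0.0, 1.0, -0.0, 0.001]
contact_force: [0.7, 0.7, 0.9]
gripper_width: 0.002
```

>>> move_arm:
  increments: "0 0 0 0 0 0 0; 0 0 0 0 0 0 0; 0 0 0 -10 0 0 0; 0 0 0 -10 0 0 0; 0 0 0 -10 0 0 0; 0 0 0 -10 0 0 0; 0 0 0 0 0 0 0; 0 0 0 0 0 0 0"

```text
t: 9.5
eef_pos: [0.5197, 0.2572, 0.0396]
tool_rot: [-0.0, 1.0, -0.0, 0.0]
contact_force: [-0.5, 0.7, 0.7]
gripper_width: 0.0
```

```bash
python3 look.py 5;python3 - <<'E'
from h import *
f=np.load('side5.npz');d,p=f['d'],f['p']
for u in(147,151,155,159):
  for v in range(272,296,2): print(u,v,depthpt('side',(u,v),d[v,u]).round(4),p[v,u])
for k in('green','red'):
    b=blob('side',p,k); b=[depthpt('side',(u,v),d[v,u]) for v,u in np.argwhere(b[2])];print(k,len(b),np.percentile(b,[50,90],axis=0).round(4))
E
```

```text
9.5 [0.51966155 0.25724273 0.03964915] [-0.50147497  0.7445669   0.66575074]
[0.51978319 0.25733118 0.0398887 ] [ 0.89619167 -0.22750478 -0.31046815]
[0.51984704 0.25735119 0.03998819] [-0.6276798   0.25542861 -0.38543872]
147 272 [0.5139 0.2628 0.0959] [100  99  95]
147 274 [0.5149 0.2629 0.0912] [89 89 86]
147 276 [0.5125 0.2645 0.0893] [78 78 74]
147 278 [0.5139 0.2644 0.0841] [60 60 58]
147 280 [0.5187 0.2629 0.076 ] [100  99  94]
147 282 [0.5546 0.2481 0.0412] [117 120 118]
147 284 [0.529  0.2596 0.059 ] [141 125  88]
147 286 [0.5248 0.262  0.0585] [168 133  21]
147 288 [0.5209 0.2642 0.0578] [175 136  24]
147 290 [0.515  0.2673 0.0589] [250 229  27]
147 292 [0.5117 0.2692 0.0578] [246 216  32]
147 294 [0.5126 0.2695 0.0529] [182 144  28]
151 272 [0.5102 0.2574 0.0953] [71 68 66]
151 274 [0.5096 0.2582 0.0919] [100  99  95]
151 276 [0.5091 0.259  0.0884] [112 109 105]
151 278 [0.5102 0.2591 0.0835] [117 114 110]
151 280 [0.5105 0.2594 0.0792] [115 114 110]
151 282 [0.5297 0.2515 0.0587] [139 121  84]
151 284 [0.526  0.2537 0.0576] [169 134  20]
151 286 [0.522 0.256 0.057] [163 1
[... 671 characters left out ...]
133  24]
155 294 [0.5083 0.2571 0.0485] [169 135  24]
159 272 [0.5631 0.2182 0.0434] [70 70 68]
159 274 [0.5604 0.2201 0.0414] [110 111 106]
159 276 [0.5552 0.2231 0.0414] [119 121 115]
159 278 [0.5501 0.226  0.0413] [120 121 116]
159 280 [0.5455 0.2287 0.041 ] [102 103  98]
159 282 [0.5394 0.2321 0.042 ] [98 99 95]
159 284 [0.5355 0.2345 0.0411] [97 99 95]
159 286 [0.5314 0.2369 0.0404] [92 95 97]
159 288 [0.5262 0.2399 0.0407] [103  98  87]
159 290 [0.51   0.248  0.0512] [90 79 58]
159 292 [0.5088 0.249  0.0481] [129 102  30]
159 294 [0.5086 0.2497 0.0441] [115  94  40]
green 105 [[0.5028 0.03   0.0562]
 [0.5155 0.0393 0.058 ]]
red 128 [[ 0.4876 -0.0198  0.0626]
 [ 0.5004 -0.013   0.0661]]
```

View pics/side5.png

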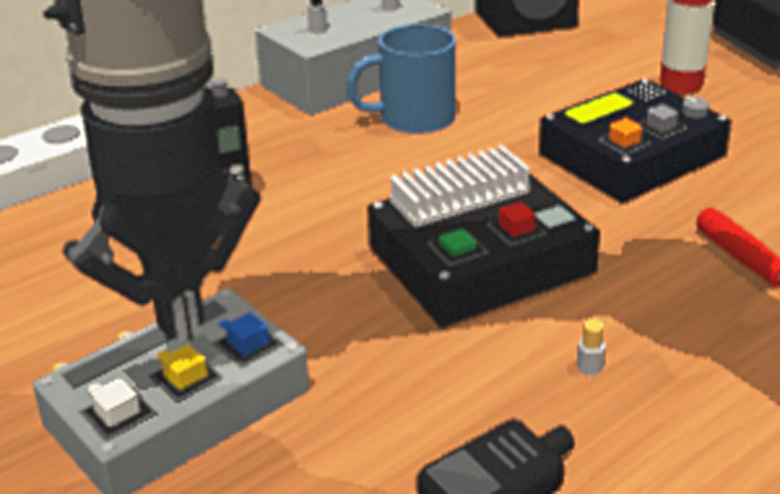

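View pics/top5.png

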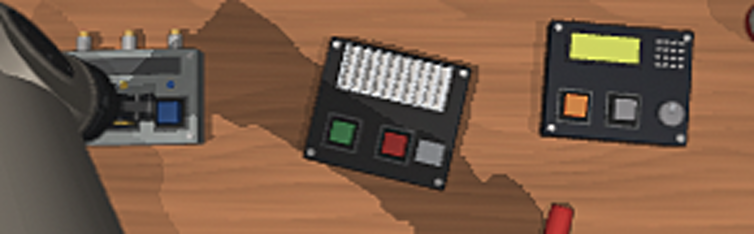

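Green stays down (cap top 0.058, red 0.066) and the power supply hasn't moved. The tips are above the yellow cap (crop ≈185,335) at z≈0.077. Now I'll press yellow.

>>> move_arm:
  increments: "0 0 0 -5 0 0 0; 0 0 0 -5 0 0 0; 0 0 0 -5 0 0 0; 0 0 0 -3 0 0 0; 0 0 0 -2 0 0 0; 0 0 0 -2 0 0 0; 0 0 0 -2 0 0 0; 0 0 0 0 0 0 0"

```text
t: 10.6
eef_pos: [0.5194, 0.257, 0.0155]
tool_rot: [0.0, 1.0, -0.0, -0.0]
contact_force: [-1.5, 0.5, 1.8]
gripper_width: -0.0
```

>>> move_arm:
  increments: "0 0 0 -1 0 0 0; 0 0 0 -1 0 0 0; 0 0 0 -1 0 0 0; 0 0 0 0 0 0 0; 0 0 0 0 0 0 0; 0 0 0 0 0 0 0; 0 0 0 0 0 0 0; 0 0 0 0 0 0 0"

```text
t: 11.6
eef_pos: [0.5196, 0.2571, 0.0127]
tool_rot: [-0.0, 1.0, -0.0, 0.0]
contact_force: [-0.8, -0.6, 2.3]
gripper_width: 0.003
```

>>> move_arm:
  increments: "0 0 0 -1 0 0 0; 0 0 0 0 0 0 0; 0 0 0 -1 0 0 0; 0 0 0 0 0 0 0; 0 0 0 0 0 0 0; 0 0 0 0 0 0 0; 0 0 0 0 0 0 0; 0 0 0 0 0 0 0"

```text
t: 12.6
eef_pos: [0.5196, 0.2571, 0.0108]
tool_rot: [0.0, 1.0, -0.0, 0.0]
contact_force: [-1.3, -0.6, 6.8]
gripper_width: -0.0
```

Yellow is at its stop (6.8 N). I'll lift, then go across to orange well above the heat sink.

>>> move_arm:
  increments: "0 0 0 5 0 0 0; 0 0 0 15 0 0 0; 0 0 0 30 0 0 0; 0 0 0 30 0 0 0; 0 0 0 10 0 0 0; 0 2 -50 0 0 0 0; 0 2 -50 0 0 0 0; 0 2 -50 0 0 0 0"

```text
t: 13.6
eef_pos: [0.5252, 0.1055, 0.1002]
tool_rot: [0.0, 1.0, 0.0, -0.0]
contact_force: [1.3, -0.5, -0.3]
gripper_width: -0.0
```

>>> move_arm:
  increments: "0 2 -50 0 0 0 0; 0 2 -50 0 0 0 0; 0 2 -50 0 0 0 0; 0 1 -50 0 0 0 0; 0 1 -50 0 0 0 0; 0 1 -50 0 0 0 0; 0 0 -15 0 0 0 0; 0 0 0 0 0 0 0"

```text
t: 14.6
eef_pos: [0.5341, -0.2085, 0.1001]
tool_rot: [-0.0, 1.0, -0.001, -0.0]
contact_force: [0.4, 0.8, 0.6]
gripper_width: 0.0
```

Orange contact should come at a reported z of about 0.026, so I'll descend to about 0.045 and look.

>>> move_arm:
  increments: "0 0 0 -10 0 0 0; 0 0 0 -10 0 0 0; 0 0 0 -10 0 0 0; 0 0 0 -10 0 0 0; 0 0 0 -10 0 0 0; 0 0 0 -5 0 0 0; 0 0 0 0 0 0 0; 0 0 0 0 0 0 0"

```text
t: 15.6
eef_pos: [0.5348, -0.208, 0.0459]
tool_rot: [0.0, 1.0, -0.0, 0.0]
contact_force: [-0.5, 0.3, 0.5]
gripper_width: -0.0
```

```bash
python3 look.py 6;python3 - <<'E'
from h import *
f=np.load('side6.npz');d,p=f['d'],f['p']
for u in(318,320,323):
  for v in range(186,204,2): print(u,v,depthpt('side',(u,v),d[v,u]).round(4),p[v,u])
for k in('green','red','yellow','blue','white'):
    b=blob('side',p,k); b=[depthpt('side',(u,v),d[v,u]) for v,u in np.argwhere(b[2])];print(k,len(b),np.percentile(b,[50,90],axis=0).round(4))
E
```

```text
15.6 [ 0.53483468 -0.20800016  0.04590167] [-0.48069636  0.32998992  0.48028861]
[ 0.53489477 -0.20805116  0.04600271] [ 1.11922472 -0.09904163 -0.31955093]
[ 0.53487943 -0.20801355  0.04600522] [-0.47468068  0.51301464 -0.0433019 ]
318 186 [ 0.537  -0.1962  0.0974] [30 31 35]
318 188 [ 0.5379 -0.1981  0.0912] [26 27 31]
318 190 [ 0.5359 -0.1962  0.0872] [74 76 62]
318 192 [ 0.5792 -0.2509  0.0465] [45 46 36]
318 194 [ 0.5763 -0.2479  0.0428] [18 24 31]
318 196 [ 0.5684 -0.2387  0.0434] [98 51 24]
318 198 [ 0.5409 -0.205   0.0606] [160  79  23]
318 200 [ 0.5357 -0.1991  0.0593] [164  79  20]
318 202 [ 0.5331 -0.1965  0.0558] [162  78  15]
320 186 [ 0.5297 -0.1946  0.1008] [36 37 38]
320 188 [ 0.5289 -0.1942  0.0959] [33 33 34]
320 190 [ 0.5293 -0.1954  0.0901] [36 36 37]
320 192 [ 0.5333 -0.2012  0.0812] [74 71 70]
320 194 [ 0.5725 -0.2513  0.0432] [31 24 28]
320 196 [ 0.5443 -0.2163  0.0608] [169  83  28]
320 198 [ 0.538  -0.2092  0.0603] [161  78  22]
320 200 [ 0.5295 -0.199   0.0618] [253 136  26]
320 202 [ 0.5279 -0.1976  0.0576] [186  90  23]
323 186 [ 0.5265 -0.2018  0.0996] [123 121 116]
323 188 [ 0.5269 -0.203   0.0938] [121 119 113]
323 190 [ 0.5254 -0.2018  0.0894] [124 122 116]
323 192 [ 0.5251 -0.202   0.0842] [103 102  96]
323 194 [ 0.567  -0.2566  0.0435] [18 24 28]
323 196 [ 0.5608 -0.2494  0.0427] [77 42 27]
323 198 [ 0.5308 -0.2116  0.0624] [200  94  16]
323 200 [ 0.526  -0.2062  0.0607] [244 123  18]
323 202 [ 0.5261 -0.207   0.0549] [167  81  18]
green 105 [[0.5032 0.0302 0.0565]
 [0.5157 0.0395 0.0582]]
red 136 [[ 0.4889 -0.0209  0.0621]
 [ 0.5038 -0.0133  0.0656]]
yellow 145 [[0.516  0.261  0.0496]
 [0.5257 0.2698 0.051 ]]
blue 175 [[0.5145 0.2125 0.0563]
 [0.5281 0.2202 0.0595]]
white 180 [[0.5219 0.3079 0.0573]
 [0.5557 0.3176 0.0587]]
```

View pics/side6.png

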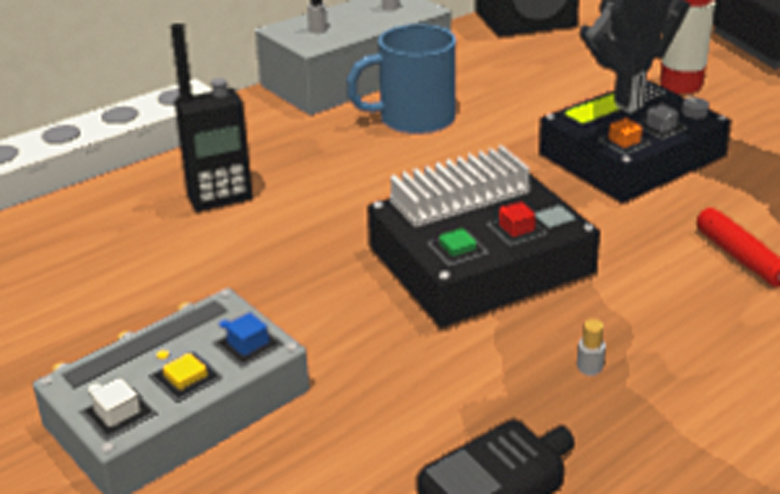

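Green (0.058) and yellow (0.051) are down, while white, blue and red are up. The tips are above the orange cap (crop ≈630,108) at z≈0.083. Now I'll press orange.

>>> move_arm:
  increments: "0 0 0 -6 0 0 0; 0 0 0 -6 0 0 0; 0 0 0 -5 0 0 0; 0 0 0 -3 0 0 0; 0 0 0 -2 0 0 0; 0 0 0 -2 0 0 0; 0 0 0 -2 0 0 0; 0 0 0 0 0 0 0"

```text
t: 16.7
eef_pos: [0.5344, -0.2079, 0.0195]
tool_rot: [-0.0, 1.0, -0.0, -0.0]
contact_force: [-1.7, 0.9, 1.7]
gripper_width: -0.004
```

>>> move_arm:
  increments: "0 0 0 -1 0 0 0; 0 0 0 -1 0 0 0; 0 0 0 -1 0 0 0; 0 0 0 0 0 0 0; 0 0 0 0 0 0 0; 0 0 0 0 0 0 0; 0 0 0 0 0 0 0; 0 0 0 0 0 0 0"

```text
t: 17.7
eef_pos: [0.5346, -0.2079, 0.0167]
tool_rot: [0.0, 1.0, -0.0, 0.0]
contact_force: [-1.4, 0.3, 4.1]
gripper_width: -0.001
```

>>> move_arm:
  increments: "0 0 0 -1 0 0 0; 0 0 0 0 0 0 0; 0 0 0 0 0 0 0; 0 0 0 0 0 0 0; 0 0 0 0 0 0 0; 0 0 0 0 0 0 0; 0 0 0 0 0 0 0; 0 0 0 0 0 0 0"

```text
t: 18.7
eef_pos: [0.5346, -0.2079, 0.0157]
tool_rot: [0.0, 1.0, -0.0, 0.0]
contact_force: [-1.7, 1.1, 4.0]
gripper_width: -0.003
```

>>> move_arm:
  increments: "0 0 0 5 0 0 0; 0 0 0 15 0 0 0; 0 0 0 30 0 0 0; 0 0 0 40 0 0 0; 0 0 0 50 0 0 0; 0 -15 -50 0 0 0 0; 0 -15 -50 0 0 0 0; 0 -15 -50 0 0 0 0"

```text
t: 19.7
eef_pos: [0.4893, -0.3594, 0.1568]
tool_rot: [0.0, 1.0, 0.0, 0.001]
contact_force: [1.1, 0.2, 0.4]
gripper_width: 0.002
```

>>> move_arm:
  increments: "0 -20 -40 0 0 0 0; 0 -20 -40 0 0 0 0; 0 -20 -40 0 0 0 0; 0 0 0 0 0 0 0; 0 0 0 0 0 0 0; 0 0 0 0 0 0 0; 0 0 0 0 0 0 0; 0 0 0 0 0 0 0"

```text
t: 20.7
eef_pos: [0.4301, -0.4773, 0.1557]
tool_rot: [-0.0, 1.0, 0.0, 0.0]
contact_force: [0.1, 0.1, 0.6]
gripper_width: -0.002
```

```bash
python3 look.py 7;python3 - <<'E'
from h import *
f=np.load('side7.npz');d,p=f['d'],f['p']
for k in Z:
    b=blob('side',p,k); b=[depthpt('side',(u,v),d[v,u]) for v,u in np.argwhere(b[2])];print(k,len(b),np.percentile(b,[50,90],axis=0).round(4))
for v in range(190,204,2): print(v,[depthpt('side',(u,v),d[v,u])[2].round(3) for u in range(314,342,2)])
HSV.update(yellow=((24,90,90),(32,255,255)),orange=((8,140,130),(19,255,255)),red=((0,140,90),(6,255,255)),green=((50,80,50),(85,255,255)),blue=((105,110,60),(118,255,255)))
a=np.load('top0.npz')['p'];c=np.load('top7.npz')['p']
for k in Z: print(k,blob('top',a,k,11)[0].round(1),blob('top',c,k,11)[0].round(1))
E
```

```text
20.7 [ 0.43005014 -0.47732751  0.15571697] [0.06739622 0.07922908 0.63002402]
[ 0.42990083 -0.47749293  0.15569823] [-0.56641596  0.6007398   0.29411135]
[ 0.42976103 -0.47765316  0.15563596] [-0.36421641  0.07579054  0.23529062]
green 105 [[0.503  0.0305 0.0564]
 [0.515  0.04   0.058 ]]
red 134 [[ 0.4889 -0.0204  0.0625]
 [ 0.503  -0.0133  0.0656]]
yellow 148 [[0.5158 0.261  0.0498]
 [0.5264 0.2693 0.051 ]]
blue 175 [[0.5148 0.2127 0.056 ]
 [0.5277 0.2201 0.0591]]
white 144 [[0.5185 0.3099 0.0576]
 [0.5483 0.3183 0.0587]]
orange 59 [[ 0.5358 -0.2078  0.0523]
 [ 0.5458 -0.1977  0.0538]]
190 [np.float64(0.046), np.float64(0.531), np.float64(0.045), np.float64(0.047), np.float64(0.045), np.float64(0.045), np.float64(0.043), np.float64(0.043), np.float64(0.043), np.float64(0.044), np.float64(0.042), np.float64(0.045), np.float64(0.043), np.float64(0.044)]
192 [np.float64(0.047), np.float64(0.046), np.float64(0.046), np.float64(0.044), np.float64(0.043), np.float64(0.044), np.float64(0.045), np.float64(0.042), np.float64(0.06), np.float64(0.061), np.float64(0.062), np.float64(0.062), np.
[... 890 characters left out ...]
 np.float64(0.052), np.float64(0.053), np.float64(0.053), np.float64(0.044), np.float64(0.043), np.float64(0.044), np.float64(0.045), np.float64(0.047), np.float64(0.046), np.float64(0.046), np.float64(0.045), np.float64(0.045)]
202 [np.float64(0.049), np.float64(0.053), np.float64(0.053), np.float64(0.053), np.float64(0.052), np.float64(0.052), np.float64(0.044), np.float64(0.044), np.float64(0.043), np.float64(0.046), np.float64(0.045), np.float64(0.045), np.float64(0.043), np.float64(0.042)]
green [230.9 210.4] [231.1 210.5]
red [251.2 215.1] [251.2 215.1]
yellow [145. 203.] [146.3 203.5]
blue [164.  202.6] [164.  202.6]
white [127.5 203.5] [127.5 203.5]
orange [321.  200.1] [320.5 200.4]
```

View pics/side7.png

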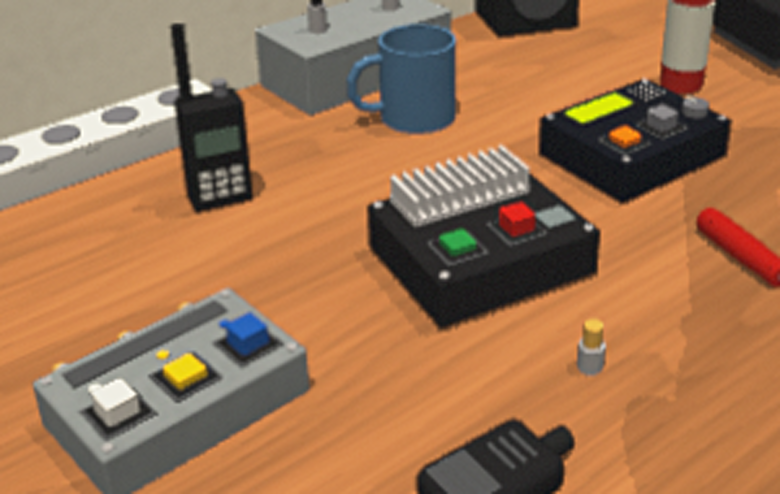

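View pics/top7.png

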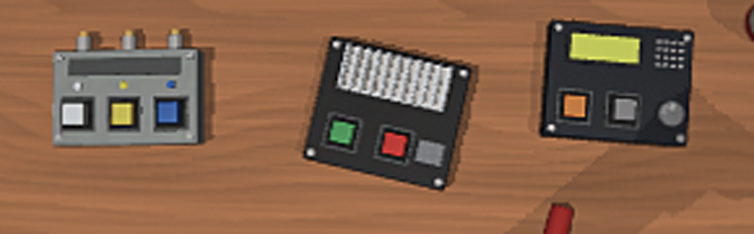

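All three keys are down (orange cap at 0.053–0.054, from 0.062) and the others are up. Nothing moved and the arm is clear.

```bash
python3 -c "
from station import bot
print(bot.hand_in(),bot.get_obs()['t'])"
```

```text
the job is handed in; nothing more can be done
the job is handed in; nothing more can be done
```

I pressed green, then yellow, then orange, each down close to its stop. The last force readings on the keys were about 4.5, 6.8 and 4.0 N. I then moved the arm clear and handed in shortly after 20.7 s.

- **Key positions:** the last pictures show each pressed cap about 7 to 8 mm lower (green 0.058, yellow 0.051, orange about 0.054 m). Red, white, blue and grey are still up at their starting heights.
- **Units and other things:** the red, white and blue caps sit at the same pixels in the top view as before. The pressed ones differ by about 1 px, which fits their sinking and yellow's first mask being clipped. I judged the other things on the desk by eye only, and those in the last close-ups looked unmoved.
- **A check that disagreed:** the reported tool height was about 36 mm lower than the fingertips appeared in the camera depth. I went by the camera and the contact force for height, and the presses matched that.
- **Force noise:** the force readings carry about 1 N of noise.

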